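# Slide a tray lid under the date coder and print

### The arm

A 7-joint arm with a two-finger parallel gripper is mounted at the origin on a cart in front of the work surface, level with it; the furniture and walls round the work are solid. World frame = base frame: x ahead of the robot, y to its left, z up, the work surface at z = 0. Lengths are in m, angles in degrees, forces in N, time in s.
With the tool pointing down it reaches from about 0.425 to 0.875 m from the base axis. Payload 4.7 kg.
Tool frame: the origin (TCP) lies midway between the tips of the shut fingers; the grasp point (between the pads) lies 19 mm behind it; z points along the fingers, y is the line along which they close (so a half turn about z gives the same grasp; the last joint's range is limited). The gripper opens to 87 mm and grips with 3 to 60 N. Pads are 19 mm wide; open, the fingers measure 117 mm over their backs; the gripper's body (75 mm by 190 mm) begins 51 mm behind the grasp point.
Start: joints at [71.167, 18.392, -4.016, 83.108, 1.295, 78.541, -3.26], TCP at [0.218, -0.612, 0.223] pointing down, gripper open.
Joint ranges: [-163.93, 163.93], [-17.29, 119.83], [-79.2, 71.16], [3.27, 140.29], [-89.18, 269.18], [5.43, 117.66], [-154.24, 154.24]. Speed limits (degrees/s): [147.25, 147.25, 180, 180, 180, 180, 180].

### API

Orientations are given as [roll, pitch, yaw] about the fixed x, y, z axes, in that order (R = Rz(yaw) Ry(pitch) Rx(roll)).
In Python, from cell import env, viewer, boxes_of, masks_of gives the robot as it stands. The module is installed in compiled form; this text tells all that it offers.
- The arm moves only by the tool apply_moves, never from a script. Its argument "moves" is a list of rows, each a list of 7 numbers: the shift along the tool's x, y, z scaled (see below), then the turn, a rotation vector about the tool's x, y, z scaled (see below), then the opening, from 0 (shut) to 1 (fully open). A call has 1 to 20 rows; each row is the pose to reach, as a shift and turn from the pose commanded when the call began, along the tool's axes at that moment; what a row does not reach only later rows make up. The controller multiplies each number of a shift by 0.2 m and each number of a turn by 1.5 rad. A row lasts 1/10 s, in which the tool goes at most 50 mm and 8.59 degrees, less where a joint would pass 70% of its speed; a pose out of reach is approached as far as the arm can. A call with a number of a shift or a turn outside -1 to 1 is refused whole. A call with a gripper value outside its range is refused whole. The fingers move at their own pace and stop on an object; "grip_force" is the grip in N (left out, the last holds). Time passes only in rows, so rows that repeat a pose let the fingers close. It gives the time, the measured TCP pose, the force, the opening and the grip force at its end, in the units of the state.
- env.get_obs(): the state, without advancing time (a new reading comes with each control period).
- viewer.read_camera(name): name is "scene" or "top" or "wrist"; returns the picture (400x640x3 uint8, red, green, blue); there is no depth.
- viewer.get_calibration(name): a dict with "fov_y" (degrees; the focal length in pixels is half the picture's height over the tangent of half this angle, whatever the lens; pixels are square), "cx", "cy" (the principal point, pixels), "position" and "orientation" of the camera in the world. Camera axes: x right, y up, looking along -z (the intrinsics and any distortion apply to the point x, -y, -z); pixel columns grow to the right and rows downward; lengths in m; the calibration is good to about 2 mm. A picture is of the moment at which its call begins: read the wrist's pose just before it. get_calibration takes no time and is no camera call; for the wrist camera it gives the pose at the moment of the call.
- env.sign_off(): hands the job in; it is judged then, once.
Trained networks look in the newest picture that a camera, given by its name, has taken for a name from the list of things; names that differ only in an ending like _2 or _b are one class to them, and where a whole thing is asked for, a point or a joint stands for the part that bears it (a point fixed in the world has none). Each returns a list of dicts, best first, with "conf" (0 to 1); they miss things now and then, are a little off and sometimes report something else, mostly with a low value. They report only what shows in the picture. A call takes as long as a camera call.
- boxes_of(camera, target): "location" ([column, row] in pixels, amid what is visible of it).
- masks_of(camera, target): "pixels" (400x640 bool, what is visible of it) and "location" ([column, row] in pixels, amid what is visible of it).
The state is a dict: "time_s": time; "qpos": joint angles; "joint_velocities": joint speeds; "effort": joint torques, N m; "tool_pos": TCP position; "tool_rot": TCP orientation; "force": force on the tool from outside, world axes, zero at the start; "wrist_torque": the same for the moment, N m; "grip_width": finger opening in m; "grasp_force": force on a finger pad.
Only numpy, scipy, OpenCV 4.12 (cv2) and the standard library are available. Lean on these libraries where they do the work, as an engineer would, in place of code of your own. Each camera call takes 0.05 s, during which the arm holds its last target. There are 200 camera calls.

### The job

Push the flat tray lid along the table, between the guides and under the low bridge of the date coder, until it is fully home against the end stop; keep it flat on the table and do not pick it up or tip it. Then press the coder's round print key fully down with the fingertips and let go of it, leaving the lid home. Do not press the key before the lid is home, and leave everything else on the table where it stands.

Things in the scene. Friction and masses are not known exactly. Their poses are not given: they have to be found in the camera images.
- tray_lid: flat white translucent snap lid lying loose on the table, 210 mm (its x) by 260 mm (its y), 13 mm high, 45 to 90 g; its upright rim faces lie 105 and 130 mm from the centre; origin at the centre of its underside, z up. It starts in front of the coder's mouth, its y axis roughly along the lane and +y towards the coder
- date_coder: date coder fixed to the table: aluminium bridge over a lane on the bare table top between two steel guide rails, closed by an end stop. Origin on the table top under the middle of the bridge; +y is the way the lid is pushed, x across the lane, z up. Rails 16 mm high, inner faces at x = -111 and +111 mm (for the lid's 210 mm side), y = -55 to +105 mm
- lane_mouth (a point): middle of the lane's mouth on the table top (coder's x = 0, y = -110 mm); from the rails' start at y = -55 mm the guides flare outwards to x = -133 and +133 mm (inner faces) here. Tall fixed tray stacks stand along the back of the table, farther than about 0.72 m ahead of the robot: swing the arm in front of them
- bridge_underside (a point): middle of the bridge's underside, 19 mm above the table. The bridge spans y = -27 to +27 mm and x = -142 to +142 mm of the coder (feet to 166 mm and y = -37 to +37 mm); its top is at 66 mm, with a grey print head on it at x = +17 to +103 mm, y = -32 to +32 mm, top at 102 mm
- lid_home (a point): fixed point of the coder on the table top where the origin of the lid lies when the lid is home against the end stop (y = -25 mm, x = 0 of the coder); axes as the coder's. The near 130 mm of the lid then still stick out in front of the bridge
- stop_face (a point): middle of the end stop's face (x = 0, y = +105 mm of the coder, 8 mm above the table)
- print_key_top (a point): centre of the top of the print key, a round black push key 20 mm across in a grey collar on the top of the bridge, at the end nearer the robot (x = -75 mm, y = 0 of the coder, 88 mm above the table when up); the top stands 10 mm above the collar
- print_key (a joint): travel of the print key in m: 0 up, 0.006 fully down; a spring pushes it back up, 5 N hold it fully down
- label_roll: white roll, 92 mm across, 52 mm high, origin under its centre; to be left alone
- tie_tub: small round open tub, 70 mm across, 45 mm high, origin under its centre; to be left alone
- tally_counter: round hand counter lying on its back, 68x55x24 mm, origin under its centre; to be left alone
- steel_scoop: small steel scoop, 60x206x32 mm, long side along its y; to be left alone
- marker_pen: marker pen lying beyond the lid, at the right of the table, 17x140x19 mm, long side along its y; to be left alone

How it is judged:
By the outcome, as a careful person would: the job done as asked, in the order asked, and still so for the second after the job is handed in, with the robot touching nothing.
It also fails if it takes over 64 s, if anything falls off the work surface, if the arm or the gripper's body presses on something with over 40 N, if the wrist force passes 120 N, or if a joint passes its speed limit or range.

## Working session

There is one attempt and no reset: what is moved stays moved. The work goes in short steps, Python scripts to look and compute and a tool call to move; the robot and the scene stay as the last step left them, time stands still between calls to the robot, and variables do not carry over. Pictures are saved under pics/ and viewed, at most 10 in all, crops included, and the job is handed in when it is done.

Besides the shell and the picture viewer there is one more tool, called after "Emit:" by a JSON object that holds its "api" and its "payload", one argument or row to a line. apply_moves: Moves the arm, as the interface text tells. Shifts and turns lie within -1 to 1; 1 stands for 0.2 m of shift or 1.5 rad of turn. Its arguments: {"type":"object","properties":{"moves":{"type":"array","items":{"type":"array","items":{"type":"number","minimum":-1,"maximum":1}}},"grip_force":{"type":"number"}},"required":["moves"]}

```bash
mkdir -p pics; python3 - <<'E'
from cell import env, viewer, boxes_of, masks_of
import cv2
o=env.get_obs();print({k:o[k] for k in('time_s','tool_pos','tool_rot','force','grip_width')})
for c in('scene','top'):
    im=viewer.read_camera(c);cv2.imwrite(f'pics/{c}1.png',im[:,:,::-1]);print(c,viewer.get_calibration(c))
    for t in('tray_lid','date_coder','print_key','print_key_top','steel_scoop','label_roll','tie_tub','tally_counter','marker_pen'):
        print(t,[(round(d['conf'],2),[round(float(v),1) for v in d['location']]) for d in boxes_of(c,t)[:2]])
E
```

```text
{'time_s': 0.0, 'tool_pos': array([ 0.21823587, -0.6116732 ,  0.22143769]), 'tool_rot': array([-1.79887948e+02,  6.29106908e-03,  1.96401117e+01]), 'force': array([-0.80145374, -0.70533977,  0.65576351]), 'grip_width': 0.08694049543107593}
scene {'fov_y': 43.67813530775971, 'cx': 321.7200727836748, 'cy': 199.82031699206954, 'position': array([-0.77483646,  1.12454644,  0.94544397]), 'orientation': array([  62.88543051,    0.4962249 , -129.29353916])}
tray_lid [(0.9, [367.4, 203.7])]
date_coder [(0.59, [314.7, 215.2])]
print_key [(0.47, [314.2, 215.6])]
print_key_top [(0.3, [316.0, 216.8])]
steel_scoop [(0.88, [223.4, 264.4])]
label_roll [(0.57, [255.1, 251.1]), (0.2, [315.9, 215.7])]
tie_tub [(0.56, [253.9, 233.3])]
tally_counter [(0.45, [284.0, 255.7])]
marker_pen [(0.38, [378.5, 170.5])]
top {'fov_y': 46.07830725513685, 'cx': 319.80982439585483, 'cy': 198.63653603890273, 'position': array([0.38726371, 0.04496961, 1.53296908]), 'orientation': array([  5.4279594 ,   0.70135845, -89.95678586])}
tray_lid [(0.78, [391.2, 202.5])]
date_coder [(0.93, [305.8, 195.6])]
print_key []
print_key_top []
steel_scoop [(0.7, [174.2, 213.7]), (0.6, [464.9, 144.9])]
label_roll [(0.94, [209.0, 219.1])]
tie_tub [(0.86, [229.9, 187.3]), (0.51, [303.8, 197.9])]
tally_counter [(0.6, [174.3, 212.9]), (0.56, [235.0, 240.1])]
marker_pen [(0.8, [467.7, 143.1]), (0.19, [173.9, 210.9])]
```

```bash
python3 - <<'E'
import cv2
a=cv2.imread('pics/top1.png')[100:300,140:520]
cv2.imwrite('pics/top1c.png',cv2.resize(a,(760,400),interpolation=cv2.INTER_CUBIC))
E
```

```text
(no output)
```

View pics/top1c.png

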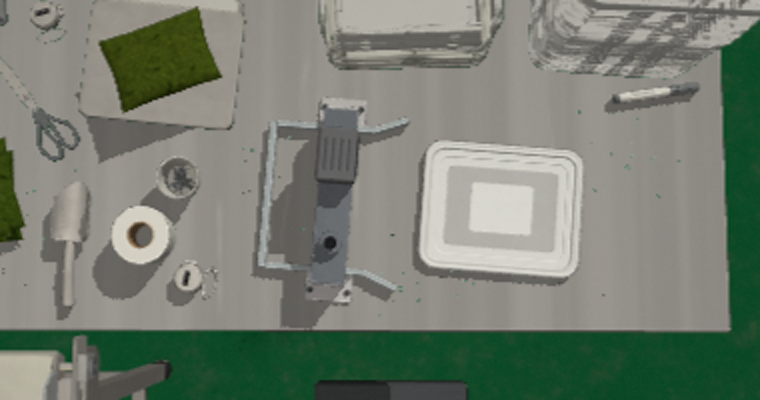

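View pics/scene1.png

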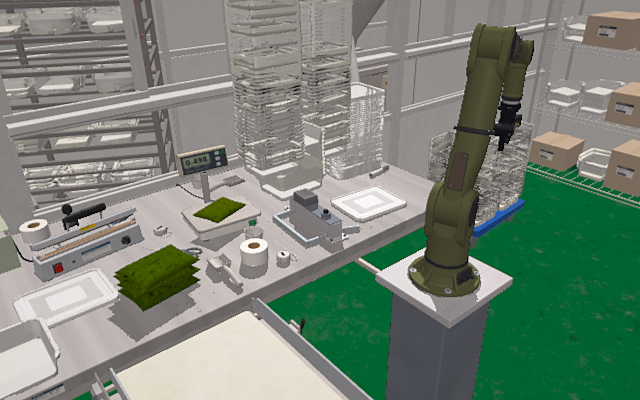

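The top crop (2x, offset 140,100) shows the lid at about (500,210), right of the coder. The lane opens to the right, the key is at (330,242), and the flare tips are at (408,121) and (395,290). The scene view agrees.

```bash
cat > h.py <<'E'
import numpy as np, cv2
from scipy.spatial.transform import Rotation as R
def ray(cal,px,h=400):
    f=h/2/np.tan(np.radians(cal['fov_y'])/2); px=np.atleast_2d(px).astype(float)
    d=np.c_[(px[:,0]-cal['cx'])/f,-(px[:,1]-cal['cy'])/f,-np.ones(len(px))]
    return d@R.from_euler('xyz',cal['orientation'],degrees=True).as_matrix().T
def to_plane(cal,px,z):
    d=ray(cal,px); p=np.asarray(cal['position']); return (p+d*((z-p[2])/d[:,2])[:,None])[:,:2]
def project(cal,P,h=400):
    f=h/2/np.tan(np.radians(cal['fov_y'])/2)
    c=(np.atleast_2d(P)-cal['position'])@R.from_euler('xyz',cal['orientation'],degrees=True).as_matrix()
    return np.c_[cal['cx']+f*c[:,0]/-c[:,2],cal['cy']-f*c[:,1]/-c[:,2]]
E
python3 - <<'E'
from cell import env, viewer, boxes_of, masks_of
from h import *
cal=viewer.get_calibration('top')
viewer.read_camera('top')
m=masks_of('top','tray_lid')[0]['pixels'].astype(np.uint8)
c=max(cv2.findContours(m,0,1)[0],key=cv2.contourArea)[:,0]
q=to_plane(cal,c,0.007).astype(np.float32)
print('lid',cv2.minAreaRect(q))
print('key',to_plane(cal,[[305,221]],0.088))
cr=lambda *a:np.array(a)/2+[140,100]-.25
print('flare tips',to_plane(cal,cr([408,121],[395,290]),.016))
print('stop corners',to_plane(cal,cr([276,127],[268,263]),.016))
im=cv2.imread('pics/top1.png')[130:260,260:440]
cv2.imwrite('pics/top1d.png',cv2.resize(im,None,fx=4.4,fy=4.4,interpolation=cv2.INTER_CUBIC))
E
```

```text
lid ((0.5153183341026306, -0.16428285837173462), (0.2610555589199066, 0.2107837051153183), 85.63227844238281)
key [[0.45552635 0.10823817]]
flare tips [[ 0.65721907 -0.01439694]
 [ 0.3827309   0.00756482]]
stop corners [[0.64760288 0.20117367]
 [0.42587365 0.21203593]]
```

View pics/top1d.png

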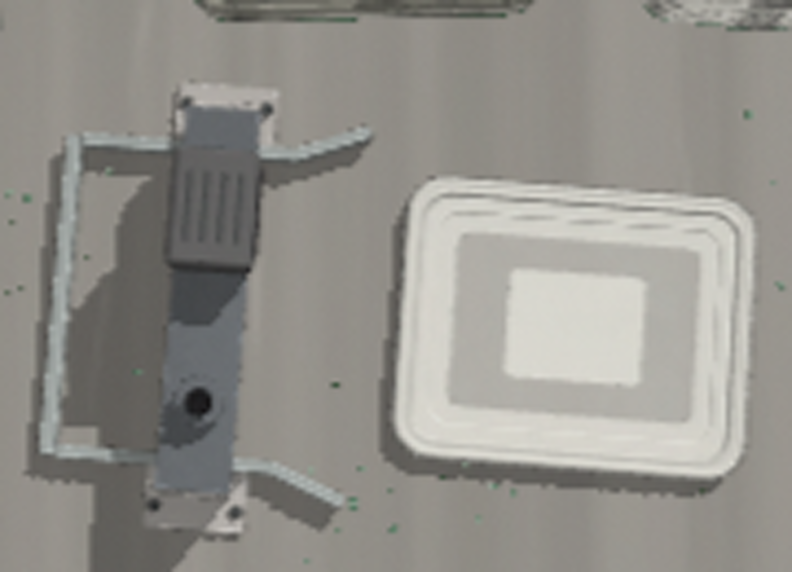

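The enlarged crop (4.4x, offset 260,130) gives the coder features: key (199,402), feet corners (180,83), (278,90), (145,530) and (243,537), head top, and rail ends. I'll fit the coder's pose from these.

```bash
python3 - <<'E'
from cell import viewer
from h import *
from scipy.optimize import least_squares
cal=viewer.get_calibration('top')
F=[((199,402),(-75,0,88)),((180,83),(166,37,6)),((278,90),(166,-37,6)),((243,537),(-166,-37,6)),((145,528),(-166,37,6)),
((172,150),(103,32,102)),((262,152),(103,-32,102)),((167,263),(17,32,102)),((250,268),(17,-32,102)),
((80,147),(111,105,16)),((59,450),(-111,105,16)),((372,130),(133,-110,16)),((343,500),(-133,-110,16))]
px=np.array([a for a,_ in F])/4.4+[260,130]-.4; P=np.array([b for _,b in F])/1000.
def W(t):
    c,s=np.cos(t[2]),np.sin(t[2]); return np.c_[t[0]+c*P[:,0]-s*P[:,1],t[1]+s*P[:,0]+c*P[:,1],P[:,2]]
r=least_squares(lambda t:(project(cal,W(t))-px).ravel(),[.53,.1,-.04],loss='soft_l1')
print(r.x,np.degrees(r.x[2]));print((project(cal,W(r.x))-px).round(1).tolist())
t=r.x;c,s=np.cos(t[2]),np.sin(t[2])
for n,x,y in(('key',-.075,0),('home',0,-.025),('stop',0,.105),('mouth',0,-.11),('rearhome',0,-.155)):print(n,t[0]+c*x-s*y,t[1]+s*x+c*y)
E
```

```text
[ 0.53003827  0.10354793 -0.07162681] -4.103914069002479
[[-0.0, 0.1], [-0.3, 0.1], [-0.2, 0.0], [0.4, -0.4], [-0.2, -0.0], [-0.1, -1.2], [0.1, -0.2], [-1.1, 0.8], [0.8, 1.1], [0.2, 0.0], [-0.6, -0.9], [0.0, 1.8], [1.0, -0.6]]
key 0.4552305770582439 0.1089153469753345
home 0.528249129717838 0.07861203086144894
stop 0.5375526554725105 0.20827869738963628
mouth 0.5221660551859367 -0.0061700203300581735
rearhome 0.5189456039631655 -0.05105463566673843
```

```bash
cat > plan.py <<'E'
import sys
from cell import env
from h import *
o=env.get_obs(); A=R.from_euler('xyz',o['tool_rot'],degrees=True)
for a in sys.argv[1:]:
    x,y,z,yaw=map(float,a.split(','))
    d=A.inv().apply(np.array([x,y,z])-o['tool_pos'])/.2
    w=(A.inv()*R.from_euler('xyz',[180,0,yaw],degrees=True)).as_rotvec()/1.5
    print(a,np.r_[d,w].round(3))
print(o['tool_pos'].round(4),o['tool_rot'].round(2),o['force'].round(1))
E
python3 plan.py 0.37,-0.48,0.16,85.9 0.5,-0.345,0.06,85.9
```

```text
0.37,-0.48,0.16,85.9 [ 0.936 -0.368  0.313  0.     0.    -0.771]
0.5,-0.345,0.06,85.9 [ 1.775 -0.785  0.813  0.     0.    -0.771]
[ 0.2185 -0.6122  0.2226] [180.     0.    19.65] [ 0.4 -0.5 -0.8]
```

Emit:
{"api": "apply_moves", "payload": {
  "moves": [
    [0.93, -0.37, 0.31, 0, 0, -0.77, 1],
    [0.93, -0.37, 0.31, 0, 0, -0.77, 1],
    [0.93, -0.37, 0.31, 0, 0, -0.77, 1],
    [0.93, -0.37, 0.31, 0, 0, -0.77, 1],
    [0.93, -0.37, 0.31, 0, 0, -0.77, 1],
    [0.93, -0.37, 0.31, 0, 0, -0.77, 1],
    [0.93, -0.37, 0.31, 0, 0, -0.77, 1],
    [0.93, -0.37, 0.31, 0, 0, -0.77, 1],
    [0.93, -0.37, 0.31, 0, 0, -0.77, 1],
    [0.93, -0.37, 0.31, 0, 0, -0.77, 1]
  ]
}}

```text
time_s: 2.1
tool_pos: [0.3687, -0.4801, 0.1606]
tool_rot: [180.0, 0.0, 85.7]
force: [0.1, 0.7, -0.3]
grip_width: 0.0868
grasp_force: 0.0
```

```bash
python3 plan.py 0.5,-0.345,0.06,85.9 0.5,-0.345,0.005,85.9
```

```text
0.5,-0.345,0.06,85.9 [ 0.723  0.603  0.503  0.     0.    -0.003]
0.5,-0.345,0.005,85.9 [ 0.723  0.603  0.778  0.     0.    -0.003]
[ 0.3687 -0.4801  0.1606] [1.800e+02 1.000e-02 8.566e+01] [ 0.1  0.7 -0.3]
```

Emit:
{"api": "apply_moves", "payload": {
  "moves": [
    [0.72, 0.6, 0.5, 0, 0, 0, 1],
    [0.72, 0.6, 0.5, 0, 0, 0, 1],
    [0.72, 0.6, 0.5, 0, 0, 0, 1],
    [0.72, 0.6, 0.5, 0, 0, 0, 1],
    [0.72, 0.6, 0.5, 0, 0, 0, 1],
    [0.72, 0.6, 0.6, 0, 0, 0, 1],
    [0.72, 0.6, 0.7, 0, 0, 0, 1],
    [0.72, 0.6, 0.74, 0, 0, 0, 1],
    [0.72, 0.6, 0.775, 0, 0, 0, 1],
    [0.72, 0.6, 0.775, 0, 0, 0, 1]
  ]
}}

```text
time_s: 3.1
tool_pos: [0.4985, -0.3454, 0.0052]
tool_rot: [-180.0, -0.0, 85.7]
force: [-0.2, 0.3, -0.1]
grip_width: 0.0871
grasp_force: 0.0
```

```bash
python3 plan.py 0.503,-0.304,0.005,85.9 0.506,-0.20,0.005,85.9; python3 - <<'E'
from cell import viewer,masks_of
from h import *
cv2.imwrite('pics/w1.png',viewer.read_camera('wrist')[:,:,::-1])
E
```

```text
0.503,-0.304,0.005,85.9 [ 0.208  0.007  0.001 -0.001 -0.    -0.002]
0.506,-0.20,0.005,85.9 [ 0.728 -0.016  0.001 -0.001 -0.    -0.002]
[ 0.4985 -0.3454  0.0052] [-1.7996e+02 -2.0000e-02  8.5750e+01] [-0.2  0.3 -0.1]
```

View pics/w1.png

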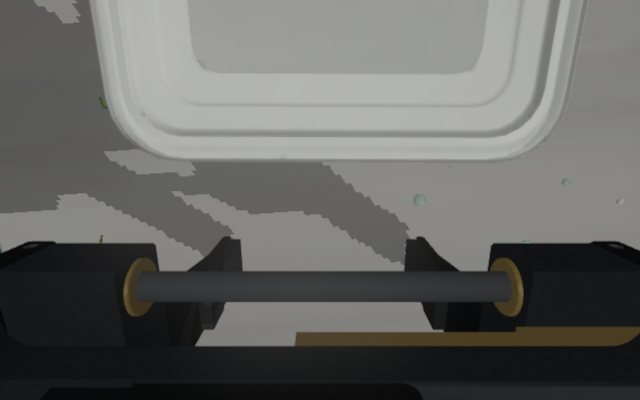

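The wrist view shows the lid's near rim at about row 150, centred near column 340. The fingers are centred near column 320, clear of the rim. The lid is a few mm to +x of the lane line, so I'll start the push and ease it across.

Emit:
{"api": "apply_moves", "payload": {
  "moves": [
    [0.08, 0.01, 0, 0, 0, 0, 1],
    [0.14, 0.015, 0, 0, 0, 0, 1],
    [0.17, 0.02, 0, 0, 0, 0, 1],
    [0.2, 0.02, 0, 0, 0, 0, 1],
    [0.22, 0.02, 0, 0, 0, 0, 1],
    [0.25, 0.02, 0, 0, 0, 0, 1],
    [0.28, 0.018, 0, 0, 0, 0, 1],
    [0.31, 0.016, 0, 0, 0, 0, 1],
    [0.34, 0.014, 0, 0, 0, 0, 1],
    [0.37, 0.012, 0, 0, 0, 0, 1],
    [0.4, 0.01, 0, 0, 0, 0, 1],
    [0.43, 0.008, 0, 0, 0, 0, 1],
    [0.46, 0.006, 0, 0, 0, 0, 1],
    [0.49, 0.004, 0, 0, 0, 0, 1],
    [0.52, 0.002, 0, 0, 0, 0, 1],
    [0.55, 0.0, 0, 0, 0, 0, 1],
    [0.58, -0.002, 0, 0, 0, 0, 1],
    [0.61, -0.004, 0, 0, 0, 0, 1]
  ]
}}

```text
time_s: 4.95
tool_pos: [0.507, -0.2229, 0.0055]
tool_rot: [-180.0, 0.0, 85.8]
force: [-0.2, -1.1, -0.4]
grip_width: 0.0872
grasp_force: 0.2
```

```bash
python3 - <<'E'
from cell import viewer,masks_of,env
from h import *
cal=viewer.get_calibration('top')
im=viewer.read_camera('top')
m=masks_of('top','tray_lid')[0]['pixels'].astype(np.uint8)
c=max(cv2.findContours(m,0,1)[0],key=cv2.contourArea)[:,0]
print(cv2.minAreaRect(to_plane(cal,c,0.007).astype(np.float32)))
cv2.imwrite('pics/top2.png',cv2.resize(im[120:260,250:450,::-1],None,fx=4,fy=4,interpolation=cv2.INTER_CUBIC))
E
python3 plan.py 0.518,-0.06,.005,85.9
```

```text
((0.515683114528656, -0.07583814859390259), (0.25149402022361755, 0.2162504941225052), 85.61209869384766)
0.518,-0.06,.005,85.9 [ 0.812 -0.004  0.003 -0.    -0.     0.   ]
[ 0.5072 -0.222   0.0055] [-1.7999e+02 -3.0000e-02  8.5900e+01] [-0.1  0.3 -1. ]
```

View pics/top2.png

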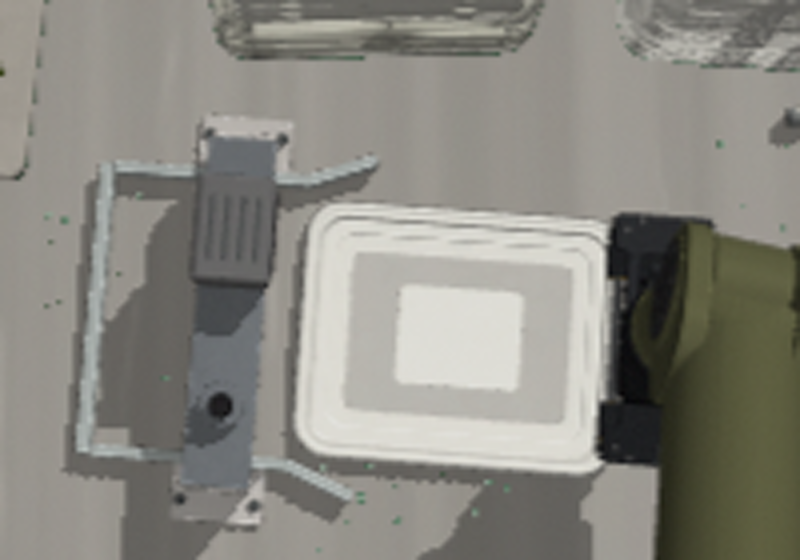

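The lid is flat and square to the lane, with its front edge (columns 300-325) inside the flare and clear of both guides. I'll keep pushing.

Emit:
{"api": "apply_moves", "payload": {
  "moves": [
    [0.03, 0.002, 0, 0, 0, 0, 1],
    [0.06, 0.004, 0, 0, 0, 0, 1],
    [0.09, 0.005, 0, 0, 0, 0, 1],
    [0.12, 0.005, 0, 0, 0, 0, 1],
    [0.15, 0.005, 0, 0, 0, 0, 1],
    [0.18, 0.005, 0, 0, 0, 0, 1],
    [0.22, 0.005, 0, 0, 0, 0, 1],
    [0.26, 0.005, 0, 0, 0, 0, 1],
    [0.3, 0.005, 0, 0, 0, 0, 1],
    [0.34, 0.005, 0, 0, 0, 0, 1],
    [0.38, 0.005, 0, 0, 0, 0, 1],
    [0.42, 0.005, 0, 0, 0, 0, 1],
    [0.46, 0.005, 0, 0, 0, 0, 1],
    [0.5, 0.005, 0, 0, 0, 0, 1],
    [0.54, 0.005, 0, 0, 0, 0, 1],
    [0.58, 0.005, 0, 0, 0, 0, 1],
    [0.62, 0.005, 0, 0, 0, 0, 1],
    [0.65, 0.005, 0, 0, 0, 0, 1],
    [0.68, 0.005, 0, 0, 0, 0, 1],
    [0.7, 0.005, 0, 0, 0, 0, 1]
  ]
}}

```text
time_s: 7.05
tool_pos: [0.5183, -0.0833, 0.0056]
tool_rot: [180.0, 0.0, 85.8]
force: [0.2, -1.2, 0.2]
grip_width: 0.0872
grasp_force: 0.2
```

```bash
python3 plan.py 0.518,-0.06,.005,85.9
```

```text
0.518,-0.06,.005,85.9 [ 0.116 -0.01   0.003  0.     0.    -0.001]
[ 0.5183 -0.0833  0.0056] [180.     0.    85.84] [ 0.2 -1.2  0.2]
```

Force is low, so it isn't jammed. Next, small steps up to the stop.

Emit:
{"api": "apply_moves", "payload": {
  "moves": [
    [0.02, -0.002, 0, 0, 0, 0, 1],
    [0.04, -0.004, 0, 0, 0, 0, 1],
    [0.06, -0.005, 0, 0, 0, 0, 1],
    [0.075, -0.005, 0, 0, 0, 0, 1],
    [0.09, -0.005, 0, 0, 0, 0, 1],
    [0.1, -0.005, 0, 0, 0, 0, 1],
    [0.1, -0.005, 0, 0, 0, 0, 1]
  ]
}}

```text
time_s: 7.75
tool_pos: [0.5187, -0.0636, 0.0055]
tool_rot: [-180.0, 0.0, 85.8]
force: [0.3, 0.2, -0.7]
grip_width: 0.0868
grasp_force: 0.0
```

Emit:
{"api": "apply_moves", "payload": {
  "moves": [
    [0.01, 0, 0, 0, 0, 0, 1],
    [0.02, 0, 0, 0, 0, 0, 1],
    [0.02, 0, 0, 0, 0, 0, 1]
  ]
}}

```text
time_s: 8.05
tool_pos: [0.5183, -0.063, 0.0055]
tool_rot: [-179.9, 0.2, 85.7]
force: [-1.6, -6.6, 0.5]
grip_width: 0.0867
grasp_force: 3.4
```

Emit:
{"api": "apply_moves", "payload": {
  "moves": [
    [0.015, 0, 0, 0, 0, 0, 1],
    [0.03, 0, 0, 0, 0, 0, 1],
    [0.03, 0, 0, 0, 0, 0, 1]
  ]
}}

```text
time_s: 8.35
tool_pos: [0.5179, -0.0626, 0.0055]
tool_rot: [-179.9, 0.6, 85.6]
force: [-3.5, -16.3, 2.7]
grip_width: 0.0871
grasp_force: 8.4
```

```bash
python3 - <<'E'
from cell import viewer,masks_of,env
from h import *
im=viewer.read_camera('top')
cv2.imwrite('pics/top3.png',cv2.resize(im[120:260,250:450,::-1],None,fx=4,fy=4,interpolation=cv2.INTER_CUBIC))
E
```

```text
(no output)
```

View pics/top3.png

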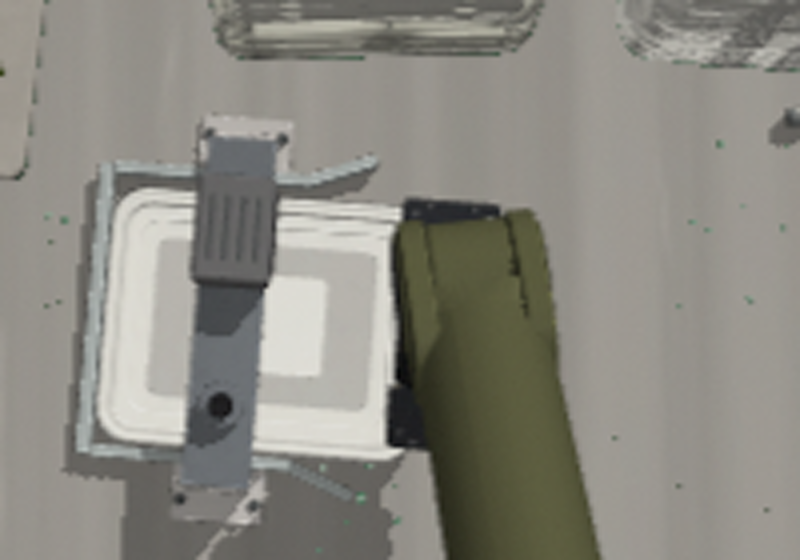

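The lid lies under the bridge with its front edge at columns 100-115, next to the stop, and the rigid 16 N agrees. I'll back off and measure it.

Emit:
{"api": "apply_moves", "payload": {
  "moves": [
    [-0.03, 0, 0, 0, 0, 0, 1],
    [-0.08, 0, 0, 0, 0, 0, 1],
    [-0.2, 0, 0, 0, 0, 0, 1],
    [-0.4, 0, -0.2, 0, 0, 0, 1],
    [-0.6, 0, -0.5, 0, 0, 0, 1],
    [-0.75, 0, -0.7, 0, 0, 0, 1],
    [-0.75, 0, -0.7, 0, 0, 0, 0],
    [-0.75, 0, -0.7, 0, 0, 0, 0]
  ]
}}

```text
time_s: 9.2
tool_pos: [0.5107, -0.2074, 0.1496]
tool_rot: [179.6, 0.2, 85.6]
force: [0.3, 0.2, -0.1]
grip_width: 0.0778
grasp_force: 0.0
```

```bash
python3 - <<'E'
from cell import viewer,masks_of,env
from h import *
cal=viewer.get_calibration('top')
im=viewer.read_camera('top')
m=masks_of('top','tray_lid')[0]['pixels'].astype(np.uint8)
cs=[c[:,0] for c in cv2.findContours(m,0,1)[0] if cv2.contourArea(c)>50]
q=to_plane(cal,np.vstack(cs),0.010)
u=np.array([.0716,.9974]);v=np.array([.9974,-.0716]);d=q-[.5300,.1035]
print('coder y range',(d@u).min(),(d@u).max(),'x range',(d@v).min(),(d@v).max())
print(cv2.minAreaRect(q.astype(np.float32)))
cv2.imwrite('pics/top4.png',cv2.resize(im[140:250,260:360,::-1],None,fx=5.4,fy=5.4,interpolation=cv2.INTER_CUBIC))
E
python3 plan.py 0.455,0.109,.13,85.9
```

```text
coder y range -0.15604295765782547 0.10574959615497105 x range -0.10818312033797126 0.10310251293665221
((0.5256394147872925, 0.07854942232370377), (0.2617662250995636, 0.21111269295215607), 85.80333709716797)
0.455,0.109,.13,85.9 [ 1.536e+00 -3.820e-01  7.800e-02  0.000e+00 -1.000e-03 -1.000e-03]
[ 0.5087 -0.2029  0.1454] [ 1.7996e+02 -4.0000e-02  8.5810e+01] [ 0.8  0.7 -1.1]
```

View pics/top4.png

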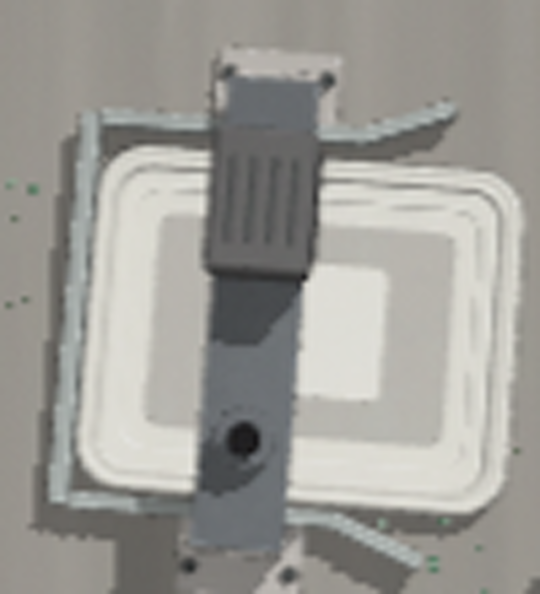

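The image shows the lid square in the lane and touching the stop. Its mask spans coder y -156 to +106 mm (home is -155 to +105). On to the key, with the fingers shut.

Emit:
{"api": "apply_moves", "payload": {
  "moves": [
    [0.2, -0.05, 0, 0, 0, 0, 0],
    [0.4, -0.1, 0, 0, 0, 0, 0],
    [0.6, -0.2, 0, 0, 0, 0, 0],
    [0.8, -0.3, 0, 0, 0, 0, 0],
    [0.95, -0.38, 0, 0, 0, 0, 0],
    [0.95, -0.38, 0, 0, 0, 0, 0],
    [0.95, -0.38, 0, 0, 0, 0, 0]
  ]
}}

```text
time_s: 10.0
tool_pos: [0.4454, -0.0069, 0.1442]
tool_rot: [-179.9, 0.0, 86.0]
force: [-0.3, -0.4, 0.5]
grip_width: 0.015
grasp_force: 0.0
```

```bash
python3 plan.py 0.4552,0.1089,.135,85.9; python3 - <<'E'
from cell import viewer,boxes_of
from h import *
cal=viewer.get_calibration('wrist');im=viewer.read_camera('wrist')
cv2.imwrite('pics/w2.png',im[:,:,::-1])
print('pred',project(cal,[.4552,.1089,.088]))
for d in boxes_of('wrist','print_key_top')[:2]:print(d['conf'],d['location'],to_plane(cal,[d['location']],.088))
E
```

```text
0.4552,0.1089,.135,85.9 [ 0.581  0.009  0.046 -0.001  0.     0.002]
[ 0.4454 -0.0069  0.1442] [-1.7988e+02  2.0000e-02  8.6040e+01] [-0.3 -0.4  0.5]
pred [[325.18183816  42.18430365]]
0.64 [333.2, 39.0] [[0.46016407 0.11031795]]
0.39 [406.6, 161.7] [[0.50435259 0.03263792]]
```

View pics/w2.png

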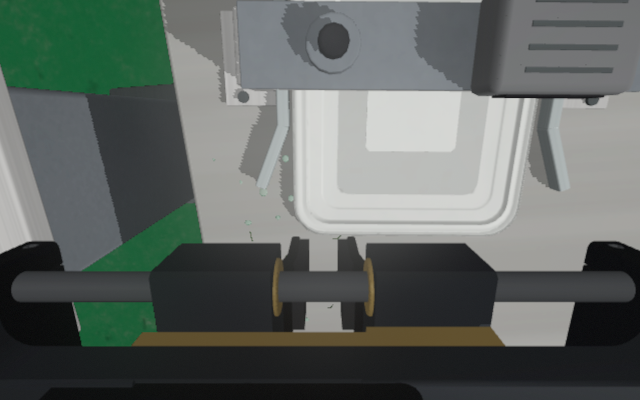

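The wrist view shows the key at (333,40), about 4 mm to +x of my estimate, so I'll aim between the two. The lid is still home.

Emit:
{"api": "apply_moves", "payload": {
  "moves": [
    [0.2, 0.01, 0, 0, 0, 0, 0],
    [0.4, 0.02, 0, 0, 0, 0, 0],
    [0.585, 0.023, 0, 0, 0, 0, 0],
    [0.585, 0.023, 0.1, 0, 0, 0, 0],
    [0.585, 0.023, 0.18, 0, 0, 0, 0],
    [0.585, 0.023, 0.23, 0, 0, 0, 0],
    [0.585, 0.023, 0.25, 0, 0, 0, 0],
    [0.585, 0.023, 0.25, 0, 0, 0, 0]
  ]
}}

```text
time_s: 10.9
tool_pos: [0.4596, 0.1074, 0.095]
tool_rot: [-179.9, -0.0, 85.7]
force: [0.3, -0.2, 0.6]
grip_width: 0.0004
grasp_force: 0.0
```

Emit:
{"api": "apply_moves", "payload": {
  "moves": [
    [0, 0, 0.01, 0, 0, 0, 0],
    [0, 0, 0.02, 0, 0, 0, 0],
    [0, 0, 0.03, 0, 0, 0, 0],
    [0, 0, 0.035, 0, 0, 0, 0],
    [0, 0, 0.035, 0, 0, 0, 0]
  ]
}}

```text
time_s: 11.4
tool_pos: [0.4597, 0.1079, 0.0886]
tool_rot: [180.0, 0.0, 85.8]
force: [0.6, 0.0, 0.0]
grip_width: 0.0002
grasp_force: 0.0
```

Emit:
{"api": "apply_moves", "payload": {
  "moves": [
    [-0.005, 0, 0.01, 0, 0, 0, 0],
    [-0.005, 0, 0.02, 0, 0, 0, 0],
    [-0.005, 0, 0.025, 0, 0, 0, 0],
    [-0.005, 0, 0.025, 0, 0, 0, 0]
  ]
}}

```text
time_s: 11.8
tool_pos: [0.46, 0.1074, 0.0838]
tool_rot: [180.0, -0.0, 85.8]
force: [-1.0, 1.1, 4.1]
grip_width: 0.0004
grasp_force: 2.0
```

Emit:
{"api": "apply_moves", "payload": {
  "moves": [
    [0, 0, 0.005, 0, 0, 0, 0],
    [0, 0, 0.01, 0, 0, 0, 0],
    [0, 0, 0.015, 0, 0, 0, 0],
    [0, 0, 0.015, 0, 0, 0, 0]
  ]
}}

```text
time_s: 12.2
tool_pos: [0.46, 0.1074, 0.0822]
tool_rot: [180.0, 0.0, 85.8]
force: [-5.4, 0.4, 17.3]
grip_width: 0.0001
grasp_force: 8.4
```

The key bottomed out: z 0.082 with force rising to 17 N. Now release it.

Emit:
{"api": "apply_moves", "payload": {
  "moves": [
    [0, 0, 0, 0, 0, 0, 0],
    [0, 0, -0.05, 0, 0, 0, 0],
    [0, 0, -0.2, 0, 0, 0, 0],
    [0, 0, -0.4, 0, 0, 0, 0],
    [-0.2, 0, -0.5, 0, 0, 0, 0],
    [-0.4, 0, -0.5, 0, 0, 0, 0],
    [-0.6, 0, -0.5, 0, 0, 0, 0],
    [-0.8, 0, -0.5, 0, 0, 0, 0],
    [-0.8, 0, -0.5, 0, 0, 0, 0],
    [-0.8, 0, -0.5, 0, 0, 0, 0]
  ]
}}

```text
time_s: 13.2
tool_pos: [0.4471, -0.0537, 0.1799]
tool_rot: [-179.9, -0.0, 85.7]
force: [0.8, -0.2, 0.3]
grip_width: 0.0007
grasp_force: 0.0
```

```bash
python3 - <<'E'
from cell import viewer,masks_of,env
from h import *
cal=viewer.get_calibration('wrist')
cv2.imwrite('pics/w3.png',viewer.read_camera('wrist')[:,:,::-1])
cal=viewer.get_calibration('top');viewer.read_camera('top')
m=masks_of('top','tray_lid')[0]['pixels'].astype(np.uint8)
q=to_plane(cal,np.vstack([c[:,0] for c in cv2.findContours(m,0,1)[0] if cv2.contourArea(c)>50]),0.010)
print(cv2.minAreaRect(q.astype(np.float32)),((q-[.53,.1035])@[.0716,.9974]).max())
E
```

```text
((0.5269492268562317, 0.08107386529445648), (0.2591531276702881, 0.21343226730823517), 84.7212905883789) 0.10819607467241911
```

View pics/w3.png

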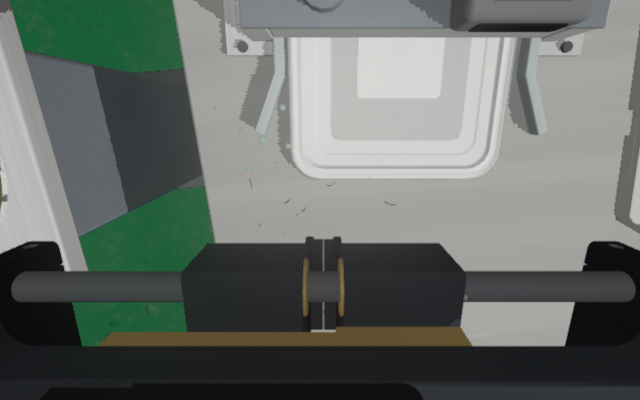

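The lid still sits home and straight (near rim at row 175), and the arm is clear of everything. Handing in.

```bash
python3 -c "
from cell import env
print(env.sign_off())"
```

```text
the job is handed in; nothing more can be done
None
```

I pushed the lid flat to the end stop, then pressed the print key fully down (z 0.082 m, 17 N) and released it. The last images show the lid still home and the arm clear, and I handed the job in at about 13 s; the sign-off gave no verdict.

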